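# Stop the kitchen scale rocking, then load its check weight

### The job

The kitchen scale rocks because the foot under its corner screw knob does not reach the counter. Turn that knob until all four feet stand firmly on the counter and the scale no longer rocks, without screwing so far that other feet lift, and let go; then take the largest of the three steel check weights off the chopping board and stand it upright in the middle of the scale's pan. Be gentle: never press hard on the scale or shove it from its place, and leave the other weights and kitchen things where they are.

Things in the scene. Friction and masses are not known exactly. Their poses are not given: they have to be found in the camera images.
- scale: Loose white kitchen scale, 3 kg, body 200 x 180 mm, square steel pan 175 x 160 mm on top. Origin: centre of the body, on the counter; z up, front (black display) to its -x. Three fixed feet at (-95,-75), (85,-75), (85,80) mm; the fourth, at (-108,98) mm, is the rubber foot under the knob. As found it rests on the fixed three; the fourth hangs 1 to 6 mm clear.
- knob_grip (a point): Grip point of the black leveling knob: 30 mm square upright block (42 mm over corners), 30 mm high (36 to 66 mm above the counter) on a 38 mm disc; the point is on its axis, 8 mm under its top; x and y axes square to its flats. Clockwise from above lowers the foot 12 mm a turn (steep thread), the other way raises it; the knob itself keeps its height. Drag 0.06 N m; stops lie well beyond need.
- ear (a point): Top of the corner ear of the scale's body that carries the knob, 28 mm above the counter, on the knob's axis. Its springy rubber foot (22 mm across, 5 N per mm) shares the load well 1.2 mm (0.63 rad of knob) after first touching; at 2.4 mm others lift. A 3.3 N push down on the knob (4 to 6 N with friction on its top) rocks this corner until the foot touches; once it bears, 8 N hardly moves it.
- pan (a point): Middle of the steel pan's upper face, 36 mm above the counter; axes as the scale's.
- weight_large: Largest steel check weight, 450 g: cylinder 46 mm across, 36 mm high, with a neck and a round grip head 26 mm across (44 to 58 mm above its base). Origin: centre of its base.
- weight_medium: Middle check weight, 200 g, same shape, 36 mm across, 50 mm high in all. Leave it.
- weight_small: Small check weight, 100 g, same shape, 28 mm across, 42 mm high in all. Leave it.
- board: Light wooden chopping board, fixed, 290 x 110 x 10 mm, long side along its x. The three weights stand on it in a row 88 mm apart, in any order. Origin: centre of its underside.
- bowl: Blue bowl, 170 mm across, 60 mm high, origin under its centre. Leave it.
- mug: White mug, 80 mm across, 90 mm high, origin under its centre. Leave it.
- soap: White soap bottle with red cap, 64 mm across, 190 mm high, origin under its centre. Leave it.
- jar: Amber glass jar, 70 mm across, 90 mm high, origin under its centre. Leave it.
- enamel_dish: Small white dish, 100 mm across, 40 mm high, origin under its centre. Leave it.
- spoon: Cooking spoon lying on the counter. Leave it.

How it is judged:
On the way, in this order (a step that is already met when the one before it is completed fails the run):
1. all four feet bear on the counter with at least 2 N each, the robot off the scale (contact force between each of scale_c0, scale_c1, scale_c2, pad_c0 and counter above 2 N and contact force between each of the arm, the fingers, weight_large and scale below 0.3 N), for 0.3 s.
2. the largest check weight stands on the pan (horizontal distance between weight_large and pan below 0.025 m and z of weight_large in the frame of pan between -0.005 and 0.005 m and angle between weight_large's own z axis and vertical below 0.06 rad), for 0.2 s.
At the end, for the whole second after the job is handed in: All four feet of the scale bear on the counter with at least 2 N each, the scale stands level and still, and the largest check weight stands upright at rest on the pan, within 25 mm of its middle (all of step 2 and contact force between each of scale_c0, scale_c1, scale_c2, pad_c0 and counter above 2 N and angle between scale's own z axis and vertical below 0.02 rad and linear speed of each of weight_large, scale below 0.02 m/s); the robot touches nothing.
It fails at once if the scale is pressed onto the counter with more than about 25 N beyond its own weight and the check weight's (contact force between scale and counter above 60 N).
It fails at once if the scale is shoved more than 40 mm from its place (distance of pan from where it was at the start of the episode above 0.04 m).
It fails at once if another weight is moved more than 20 mm (distance of any of weight_medium, weight_small from where it was at the start of the episode above 0.02 m).
It fails at once if another kitchen thing is moved more than 30 mm (distance of any of bowl, mug, soap, jar, enamel_dish, spoon from where it was at the start of the episode above 0.03 m).
It also fails if it takes over 72 s, if anything falls off the work surface, if the arm or the gripper's body presses on something with over 40 N, if the wrist force passes 120 N, or if a joint passes its speed limit or range.

### The arm

A 6-joint arm with a two-finger parallel gripper is mounted at the origin on the work surface. World frame = base frame: x ahead of the robot, y to its left, z up, the work surface at z = 0. Lengths are in m, angles in rad, forces in N, time in s.
With the tool pointing down it reaches from about 0.275 to 0.875 m from the base axis. Payload 12.5 kg.
Tool frame: the origin (TCP) lies at the very end of the fingers, on their centre line; the grasp point (between the pads) lies 19 mm behind it; z points along the fingers, y is the line along which they close (so a half turn about z gives the same grasp; the last joint's range is limited). The gripper opens to 85 mm and grips with 20 to 120 N. Pads are 22 mm wide; open, the fingers measure 114 mm over their backs; the gripper's body (76 mm by 85 mm) begins 54 mm behind the grasp point. The pads swing forward as they close: fully open they stand 13 mm farther back than shut.
Start: joints at [1.096, 0.351, 1.652, -0, 1.139, -0.085], TCP at [0.209, 0.509, 0.231] pointing down, gripper open.
Joint ranges: [-2.75, 2.75], [-0.79, 2.1], [0.01, 2.65], [-1.57, 4.71], [0.07, 3.14], [-2.87, 2.87]. Speed limits (rad/s): [2.22, 2.22, 2.79, 3.14, 3.14, 3.14].

### API

Orientations are given as a 3x3 rotation matrix whose columns are the frame's x, y, z axes.
In Python, from bench import manip gives the robot as it stands. Calls block until the motion is done:
- manip.move_ptp(position, orientation): joint-space move of the TCP to a pose.
- manip.move_l(position, attitude=None, max_speed=0.15): straight line of the TCP; attitude=None keeps the orientation; max_speed is the mean speed in m/s.
- manip.move_j(angles): joint-space move.
- manip.set_gripper(opening, effort=None): opening from 0.0 (shut) to 1.0 (fully open); effort is the grip in N (None keeps the last); returns when the fingers have stopped.
- manip.dwell(seconds).
- manip.inverse_kinematics(position, orientation): joint angles nearest the present ones, or None.
- manip.grab_frame(name): name is "scene" or "side" or "wrist"; returns (picture, depth): 400x640x3 uint8, red, green, blue; 400x640 float32, m along the optical axis (not along the pixel's ray), 0 where there is no reading.
- manip.get_calibration(name): a dict with "camera_matrix" (3x3 intrinsics, pixels), "R" (3x3) and "t" (3): a world point X has camera coordinates R X + t. Camera axes: x right, y down, z forward; pixel columns grow to the right and rows downward; lengths in m; the calibration is good to about 2 mm. A picture is of the moment at which its call begins: read the wrist's pose just before it. get_calibration takes no time and is no camera call; for the wrist camera it gives the pose at the moment of the call.
A pose or a line that the arm cannot do raises manip.Unreachable and nothing moves.
- manip.sign_off(): hands the job in; it is judged then, once.
Trained networks look in the newest picture that a camera, given by its name, has taken for a name from the list of things; names that differ only in an ending like _2 or _b are one class to them, and where a whole thing is asked for, a point or a joint stands for the part that bears it (a point fixed in the world has none). Each returns a list of dicts, best first, with "confidence" (0 to 1); they miss things now and then, are a little off and sometimes report something else, mostly with a low value. They report only what shows in the picture. A call takes as long as a camera call.
- manip.look_for(camera, name): "at" ([x, y, z] in m, in world coordinates, good to about 4 mm: the middle of the surface that is visible of it).
Readings, each from a call of its own:
- manip.current_time(): time.
- manip.current_qpos(): joint angles.
- manip.current_joint_vel(): joint speeds.
- manip.current_joint_torque(): joint torques, N m.
- manip.current_ee_pos(): TCP position.
- manip.current_tcp_rot(): TCP orientation.
- manip.current_force(): force on the tool from outside, world axes, zero at the start.
- manip.current_ft_torque(): the same for the moment, N m.
- manip.current_grip_width(): opening from 0.0 (shut) to 1.0 (fully open).
- manip.current_grip_force(): force on a finger pad.
Only numpy, scipy, OpenCV 4.12 (cv2) and the standard library are available. Lean on these libraries where they do the work, as an engineer would, in place of code of your own. Each camera call takes 0.05 s, during which the arm holds its last target. There are 200 camera calls.

## Working session

There is one attempt and no reset: what is moved stays moved. The work goes in short steps, each a Python script; the robot and the scene stay as the last script left them, time stands still between calls to the robot, and variables do not carry over. Pictures are saved under pics/ and viewed, at most 10 in all, crops included, and the job is handed in when it is done.

```bash
mkdir -p pics; ls; python3 - <<'E'
from bench import manip
import cv2,numpy as np
for c in ["scene","side"]:
    p,d=manip.grab_frame(c); cv2.imwrite(f"pics/{c}1.png",p[:,:,::-1]); np.savez(f"pics/{c}1.npz",p=p,d=d)
    for n in ["knob_grip","ear","pan","scale","weight_large","weight_medium","weight_small","board","soap","bowl","mug","jar","enamel_dish","spoon"]:
        print(c,n,[(np.round(r["at"],3).tolist(),round(r["confidence"],2)) for r in manip.look_for(c,n)[:3]])
print(manip.current_time())
E
```

```text
pics
scene knob_grip [([0.431, 0.117, 0.057], 0.58)]
scene ear [([0.576, 0.106, 0.036], 0.72), ([0.497, -0.277, 0.036], 0.34)]
scene pan [([0.577, 0.102, 0.037], 0.96)]
scene scale [([0.576, 0.106, 0.038], 0.69), ([0.505, 0.517, 0.038], 0.32)]
scene weight_large [([0.412, -0.283, 0.048], 0.67)]
scene weight_medium [([0.499, -0.276, 0.036], 0.68)]
scene weight_small [([0.582, -0.264, 0.029], 0.66)]
scene board [([0.523, -0.283, 0.01], 0.93)]
scene soap [([0.757, -0.333, 0.103], 0.6)]
scene bowl [([0.505, 0.516, 0.041], 0.81), ([0.415, -0.284, 0.048], 0.25)]
scene mug [([0.304, 0.289, 0.056], 0.96)]
scene jar [([0.764, -0.219, 0.063], 0.8), ([0.503, 0.516, 0.04], 0.21)]
scene enamel_dish [([0.681, 0.388, 0.026], 0.88)]
scene spoon [([0.378, -0.429, 0.015], 0.97), ([0.576, 0.106, 0.037], 0.21)]
side knob_grip [([0.49, -0.283, 0.038], 0.52), ([0.421, 0.115, 0.058], 0.47)]
side ear [([0.557, 0.108, 0.032], 0.68)]
side pan [([0.558, 0.108, 0.035], 0.79)]
side scale []
side weight_large [([0.401, -0.292, 0.046], 0.82)]
side weight_medium [([0.489, -0.284, 0.039], 0.81)]
side weight_small []
side board [([0.488, -0.287, 0.009], 0.96)]
side soap [([0.737, -0.341, 0.106], 0.87), ([0.56, 0.105, 0.035], 0.18)]
side bowl []
side mug [([0.289, 0.279, 0.06], 0.98)]
side jar [([0.74, -0.221, 0.066], 0.86)]
side enamel_dish [([0.685, 0.39, 0.019], 0.7)]
side spoon [([0.358, -0.434, 0.012], 0.81), ([0.558, 0.106, 0.035], 0.26)]
1.5
```

View pics/scene1.png

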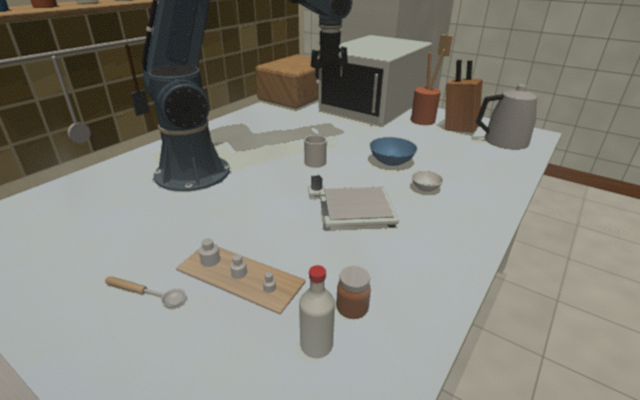

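View pics/side1.png

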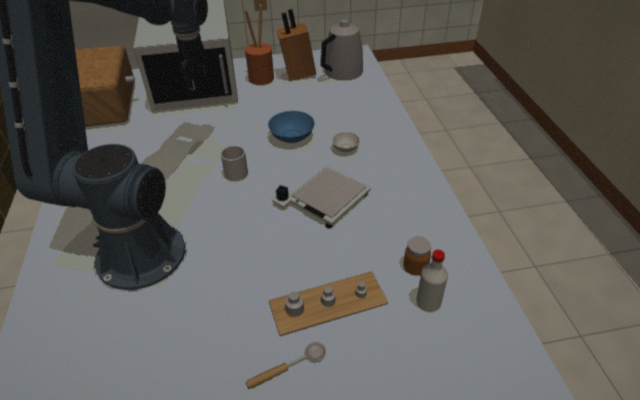

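The scene picture shows the knob at (316,184), pan at (360,203) and large weight at (209,252). The side view agrees, with the knob at (282,192) and the weight at (294,305). Next I'll look from the wrist.

```bash
cat > h.py <<'E'
from bench import manip
import cv2,numpy as np
def R(yaw):  # tool down, tool x at yaw
    c,s=np.cos(yaw),np.sin(yaw); return np.array([[c,s,0],[s,-c,0],[0,0,-1.]])
def cloud(name):
    K=manip.get_calibration(name); p,d=manip.grab_frame(name)
    v,u=np.mgrid[:400,:640]; k=K["camera_matrix"]
    X=np.stack([(u-k[0,2])/k[0,0]*d,(v-k[1,2])/k[1,1]*d,d],-1)
    W=(X-K["t"])@K["R"]; W[d<=0]=np.nan
    return p,W,K
def px(K,P):
    q=K["camera_matrix"]@(K["R"]@np.array(P)+K["t"]); return q[:2]/q[2]
E
python3 - <<'E'
from h import *
manip.move_ptp([0.45,0.11,0.32],R(0))
p,W,K=cloud("wrist"); cv2.imwrite("pics/w1.png",p[:,:,::-1]); np.savez("pics/w1.npz",p=p,W=W)
print("cam",-K["R"].T@K["t"],K["R"][2],manip.current_ee_pos(),manip.current_qpos())
for n in ["knob_grip","pan","scale","ear"]:
    print(n,[(np.round(r["at"],3).tolist(),round(r["confidence"],2)) for r in manip.look_for("wrist",n)[:3]])
for lo,hi in [(.055,.08),(.03,.043)]:
    m=((W[...,2]>lo)&(W[...,2]<hi)).astype(np.uint8)
    n,l,s,c=cv2.connectedComponentsWithStats(m)
    for i in range(1,n):
        if s[i,4]>150:
            q=W[l==i]; r=cv2.minAreaRect((q[:,:2]*1000).astype(np.float32)); print(lo,s[i],np.median(q,0).round(4),r)
print(manip.current_time())
E
```

```text
cam [0.52243202 0.10953296 0.46280578] [-2.87431114e-01 -6.88082571e-04 -9.57801066e-01] [0.44986756 0.11053135 0.3198203 ] [1.40320195e-01 1.04667570e-01 1.74249139e+00 1.03642412e-04
 1.29476819e+00 1.70934656e+00]
knob_grip [([0.429, 0.122, 0.065], 0.75), ([0.487, -0.256, 0.029], 0.32)]
pan [([0.56, 0.122, 0.033], 0.83), ([0.506, -0.238, 0.012], 0.64)]
scale [([0.555, 0.116, 0.037], 0.67)]
ear [([0.56, 0.114, 0.037], 0.78), ([0.428, 0.121, 0.064], 0.3)]
0.055 [  0  36  66 150 891] [0.4919 0.4146 0.0598] ((493.13250732421875, 432.44122314453125), (73.07704162597656, 165.55572509765625), 75.43563842773438)
0.055 [291 166  33  35 681] [0.4264 0.1253 0.0661] ((425.0212707519531, 125.52064514160156), (29.910860061645508, 30.22272491455078), 54.79615783691406)
0.055 [136 256  55  20 466] [0.3262 0.2936 0.0676] ((323.5955505371094, 303.1707458496094), (58.153377532958984, 14.01462173461914), 81.96707916259766)
0.055 [129 274  24  40 452] [0.2785 0.3407 0.0685] ((284.9198913574219, 338.783203125), (48.937171936035156, 11.336017608642578), 10.284526824951172)
0.03 [  198     0   228   179 
[... 347 characters left out ...]
1667480469, -261.0909118652344), (34.30958938598633, 14.512118339538574), 7.865699768066406)
0.03 [  0 152  56  23 385] [0.4376 0.478  0.034 ] ((441.9403076171875, 468.2857666015625), (18.57984161376953, 72.41735076904297), 8.131391525268555)
0.03 [609 179  31  37 320] [ 0.408  -0.2607  0.0367] ((404.108154296875, -267.2756652832031), (22.629663467407227, 45.66877365112305), 75.38319396972656)
0.03 [151 248  49  16 212] [0.3259 0.2921 0.0366] ((322.2845458984375, 300.326171875), (60.237998962402344, 13.867074966430664), 77.84906768798828)
0.03 [144 272  17  26 171] [0.2758 0.3406 0.0365] ((279.7773132324219, 339.36322021484375), (39.52741241455078, 7.1878342628479), 18.89194679260254)
3.4833
```

View pics/w1.png

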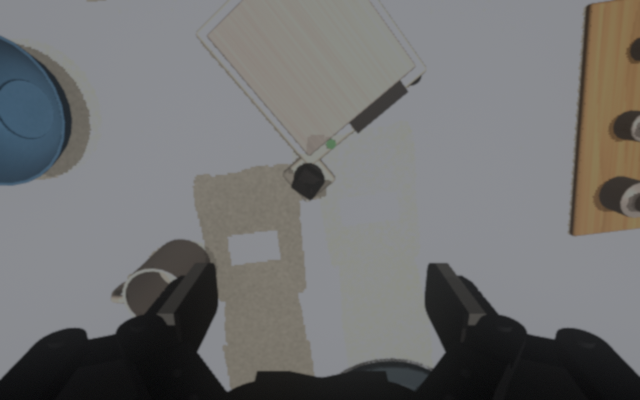

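The wrist view shows the knob at (308,180) with its flats near 55°, the pan above it, and the display at (380,107). I'll press the knob top gently with shut fingers to measure the foot's gap.

```bash
cat >> h.py <<'E'
def probe(x,y,z0=0.071,fmax=8.5,step=0.0005,zmin=.055):
    manip.move_l([x,y,z0],max_speed=0.08); manip.dwell(0.15)
    f0=np.mean([manip.current_force()[2] for _ in range(3)]); L=[]; z=z0
    while z>zmin:
        z-=step; manip.move_l([x,y,z],max_speed=0.02)
        f=manip.current_force()[2]-f0; L.append((manip.current_ee_pos()[2]*1000,f))
        if f>fmax: break
    manip.move_l([x,y,z0+.01],max_speed=0.05)
    return np.round(L,2)
E
python3 - <<'E'
from h import *
K=[0.4257,0.1255]
for a in (54.8,144.8,-35.2,-125.2,0):
    for b in (0,):
        q=manip.inverse_kinematics([*K,.12],R(np.radians(a))); print(a,None if q is None else np.round(q,2))
manip.set_gripper(0.0)
manip.move_ptp([*K,.10],R(np.radians(54.8)))
print(probe(*K).tolist(), manip.current_time(), manip.current_qpos().round(3) )
E
```

```text
54.8 [ 0.18  0.33  2.02 -0.    0.8   0.8 ]
144.8 [ 0.18  0.33  2.02 -0.    0.8  -0.77]
-35.2 [ 0.18  0.33  2.02 -0.    0.8   2.37]
-125.2 [ 0.18  0.33  2.02 -0.    0.8  -2.35]
0 [ 0.18  0.33  2.02 -0.    0.8   1.75]
[[70.65, 0.25], [69.98, 0.67], [69.44, 0.72], [68.96, 0.61], [68.46, 0.0], [67.96, 0.58], [67.48, 1.46], [66.98, 0.96], [66.47, 1.06], [66.02, 1.69], [65.58, 5.44], [65.05, 6.75], [64.54, 7.0], [64.0, 7.55], [63.52, 9.41]] 10.05 [ 0.182  0.402  2.04  -0.     0.699  0.796]
```

The fingers meet the knob top at about 65.7 mm. It rocks from there to about 64 mm, then stiffens. So the gap is about 1.7 mm and needs about 2.9 mm, or 1.5 rad clockwise.

```bash
python3 - <<'E'
from h import *
K=[0.4257,0.1255]
manip.set_gripper(0.75,20)
manip.move_ptp([*K,.10],R(np.radians(144.8)))
manip.move_l([*K,.043],max_speed=0.08)
print("F open",manip.current_force().round(1))
manip.set_gripper(0.0,20)
print("w",manip.current_grip_width()*85,manip.current_grip_force(),manip.current_force().round(1),manip.current_ft_torque().round(2))
q=manip.current_qpos()
for k in (1,2,3):
    a=q.copy(); a[5]+=0.5*k; manip.move_j(a); print(k,manip.current_force().round(1),manip.current_ft_torque().round(2),manip.current_qpos()[5])
manip.set_gripper(0.75)
manip.move_l([*K,.10],max_speed=0.1)
p,W,C=cloud("wrist"); cv2.imwrite("pics/w2.png",p[:,:,::-1])
manip.set_gripper(0.0)
print(probe(*K,z0=.068).tolist(), manip.current_time())
E
```

```text
F open [-0.8  0.4  0.1]
w 29.59208207235121 25.582753121852875 [-0.8  2.3  3.1] [ 0.38  0.08 -0.01]
1 [-0.6 -0.6  3.2] [-0.1   0.29 -0.06] -0.2778723522265911
2 [-3.5 -0.8  4.7] [-0.15  0.69 -0.05] 0.2206686600227724
3 [-6.7  0.3  8.1] [ 0.12  1.11 -0.02] 0.7223545961428105
[[67.66, 0.18], [67.0, -0.19], [66.47, 0.27], [66.03, -0.07], [65.75, 7.58], [65.38, 9.87]] 19.4083
```

View pics/w2.png

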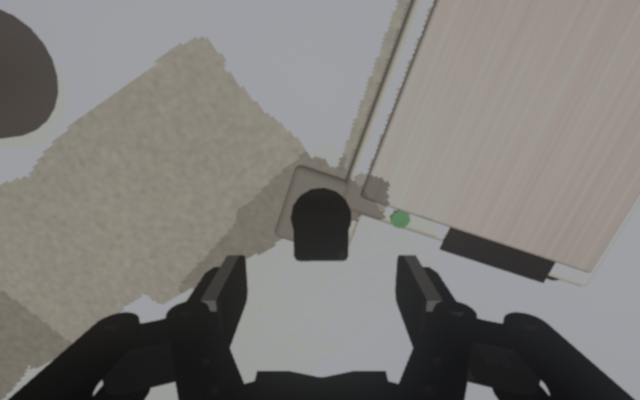

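The picture shows the knob at (320,220), turned and still upright, with the fingers clear. At 10 N it now gives only about 0.4 mm. A finer probe will show how much preload the foot has.

```bash
python3 - <<'E'
from h import *
K=[0.4257,0.1255]
print(probe(*K,z0=.0665,step=.0002,fmax=13).tolist(), manip.current_time())
E
```

```text
[[66.26, -0.99], [66.1, -0.11], [66.01, 3.1], [65.9, 6.3], [65.75, 6.82], [65.6, 7.98], [65.46, 9.26], [65.29, 10.52], [65.09, 11.99], [64.96, 12.33], [64.78, 13.31]] 22.9917
```

The foot bears, but break-away at about 6.5 N suggests a preload of only 0.3–0.9 mm. I'll turn another 0.27 rad and re-probe.

```bash
python3 - <<'E'
from h import *
K=[0.4257,0.1255]
manip.set_gripper(0.75,20)
manip.move_l([*K,.043],max_speed=0.08)
manip.set_gripper(0.0,20)
q=manip.current_qpos(); a=q.copy(); a[5]+=.27; manip.move_j(a); print(manip.current_force().round(1),manip.current_qpos()[5]-q[5])
manip.set_gripper(0.75)
manip.move_l([*K,.08],max_speed=0.1)
manip.set_gripper(0.0)
print(probe(*K,z0=.0665,step=.0002,fmax=12).tolist(), manip.current_time())
E
```

```text
[-2.1  1.7  0.1] 0.26565916288681923
[[66.31, -0.46], [66.1, 0.04], [65.99, 4.09], [65.95, 6.87], [65.84, 9.57], [65.71, 10.9], [65.52, 12.48]] 29.1083
```

Break-away rose to about 9.7 N, so the foot's preload is about 0.85 mm (about 4 N). The scale stands firm. Next I'll locate the pan and the weight.

```bash
python3 - <<'E'
from h import *
manip.move_l([0.43,0.125,.15],max_speed=.2)
manip.set_gripper(1.0)
manip.move_ptp([0.60,0.118,0.32],R(0))
p,W,C=cloud("wrist"); cv2.imwrite("pics/w3.png",p[:,:,::-1]); np.savez("pics/w3.npz",p=p,W=W)
print("pan",[(np.round(r["at"],4).tolist(),round(r["confidence"],2)) for r in manip.look_for("wrist","pan")[:2]])
def comps(lo,hi,box):
    m=((W[...,2]>lo)&(W[...,2]<hi)&(W[...,0]>box[0])&(W[...,0]<box[1])&(W[...,1]>box[2])&(W[...,1]<box[3])).astype(np.uint8)
    n,l,s,c=cv2.connectedComponentsWithStats(m)
    for i in range(1,n):
        if s[i,4]>100:
            q=W[l==i]; r=cv2.minAreaRect((q[:,:2]*1000).astype(np.float32)); print(lo,s[i],np.mean(q,0).round(4),np.round(np.hstack([r[0],r[1],r[2]]),1))
comps(.031,.045,(.4,.75,-.05,.3)); comps(.06,.08,(.38,.48,.08,.18))
manip.move_ptp([0.45,-0.286,0.26],R(0))
p,W,C=cloud("wrist"); cv2.imwrite("pics/w4.png",p[:,:,::-1]); np.savez("pics/w4.npz",p=p,W=W)
for n in ["weight_large","weight_medium"]: print(n,[(np.round(r["at"],4).tolist(),round(r["confidence"],2)) for r in manip.look_for("wrist",n)[:2]])
comps(.058,.075,(.3,.65,-.4,-.15)); comps(.038,.052,(.3,.65,-.4,-.15))
print(manip.current_time())
E
```

```text
pan [([0.5762, 0.1209, 0.0343], 0.87)]
0.031 [  223    80   189   190 18778] [0.5739 0.1181 0.0361] [567.6 117.  200.7 173.1  39.6]
0.031 [300 273  30  17 194] [0.4367 0.1247 0.0375] [435.4 124.7  38.9  19.1  87.2]
0.06 [299 282  31  30 519] [0.4272 0.1255 0.0657] [425.5 125.8  30.1  30.1  43.2]
weight_large [([0.4109, -0.2816, 0.0493], 0.72)]
weight_medium [([0.4885, -0.2707, 0.0416], 0.86)]
0.058 [296 122  23  24 405] [ 0.4888 -0.2729  0.0603] [ 488.8 -272.8   21.3   21.    54.7]
0.058 [302 208  26  27 544] [ 0.4025 -0.2803  0.0676] [ 401.3 -280.2   25.1   25.3   40.8]
0.038 [291 114  34  35 476] [ 0.4905 -0.2736  0.0397] [ 489.  -272.9   33.5   34.    89.9]
0.038 [294 194  43  42 857] [ 0.4073 -0.2803  0.047 ] [ 401.3 -280.    45.    44.8   49.2]
33.2083
```

View pics/w3.png

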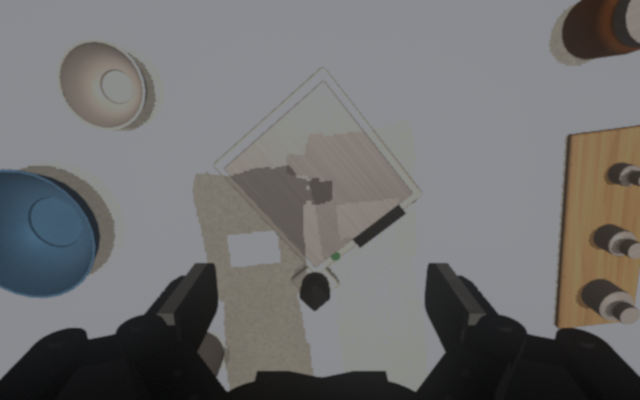

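View pics/w4.png

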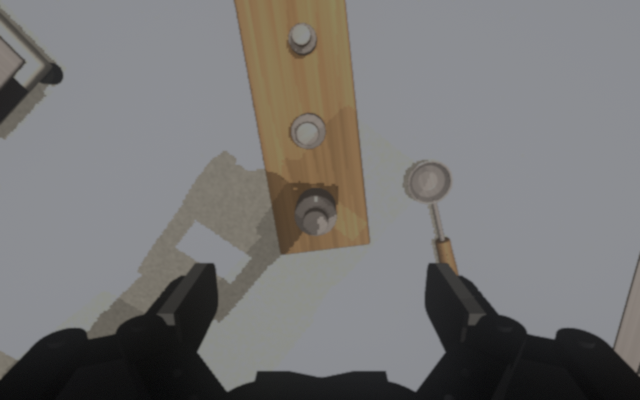

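Image w3 shows the pan square with its middle near (320,165) and the knob at (315,290). Image w4 shows the large weight at (316,215) standing on the board. The measured sizes (45 mm body, 25 mm head, top at 68 mm) match, so I'll pick it up by the head.

```bash
python3 - <<'E'
from h import *
w=[0.4014,-0.2802]
manip.set_gripper(0.65,40)
manip.move_ptp([*w,.12],R(0))
manip.move_l([*w,.049],max_speed=.08)
print(manip.current_force().round(1))
manip.set_gripper(0.0,40)
print(manip.current_grip_width()*85,manip.current_grip_force())
f0=manip.current_force()
manip.move_l([*w,.16],max_speed=.1)
manip.dwell(.1); print((manip.current_force()-f0).round(1),manip.current_grip_width()*85)
manip.move_ptp([.572,.1185,.16],R(0))
p,W,C=cloud("wrist"); cv2.imwrite("pics/w5.png",p[:,:,::-1])
print(manip.current_time(),manip.current_grip_width()*85)
E
```

```text
[ 0.3 -0.6 -0.2]
23.954775613246966 38.93738267828667
[ -0.3  -2.7 -10.6] 23.85838488718565
38.675 24.122633648439596
```

View pics/w5.png

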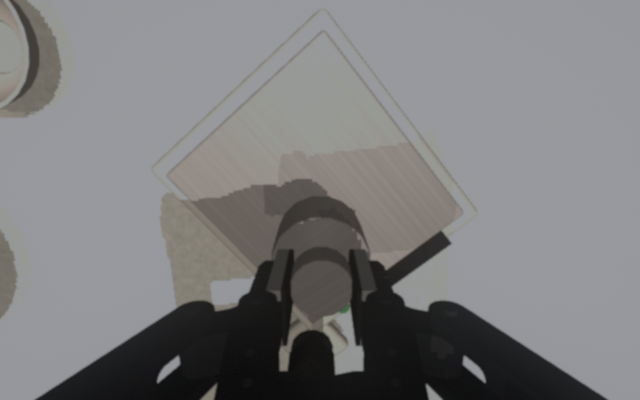

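The weight is held by its head at (320,285) and looks upright. I'll lower it onto the pan.

```bash
python3 - <<'E'
from h import *
c=[.572,.1185]
manip.move_l([*c,.079],max_speed=.08); manip.dwell(.15)
f0=np.mean([manip.current_force()[2] for _ in range(3)]); z=.079
while z>.071:
    z-=.0004; manip.move_l([*c,z],max_speed=.02); f=manip.current_force()[2]-f0
    if f>3.5: break
print(z,f,manip.current_ee_pos())
manip.set_gripper(0.65)
manip.move_l([*c,.16],max_speed=.1)
manip.move_l([.62,.1185,.28],max_speed=.2)
p,W,C=cloud("wrist"); cv2.imwrite("pics/w6.png",p[:,:,::-1])
m=(abs(W[...,0]-c[0])<.05)&(abs(W[...,1]-c[1])<.05)&(W[...,2]>.055)
for lo,hi in((.065,.078),(.085,.1)):
    q=W[m&(W[...,2]>lo)&(W[...,2]<hi)]; r=cv2.minAreaRect((q[:,:2]*1000).astype(np.float32)); print(lo,len(q),q.mean(0).round(4),r)
m=(W[...,2]>.06)&(W[...,2]<.08)&(abs(W[...,0]-.426)<.05)&(abs(W[...,1]-.125)<.04)
q=W[m]; print(cv2.minAreaRect((q[:,:2]*1000).astype(np.float32)))
print(manip.current_time())
E
```

```text
0.07500000000000002 9.936291015052976 [0.57228818 0.11866456 0.07553039]
0.065 880 [0.5779 0.1186 0.073 ] ((571.6385498046875, 118.50593566894531), (45.142398834228516, 44.840152740478516), 48.92066955566406)
0.085 564 [0.5728 0.1186 0.0937] ((571.6259155273438, 118.51451110839844), (25.33212661743164, 25.23452377319336), 50.85394287109375)
((425.8468017578125, 125.27555847167969), (30.652637481689453, 30.341716766357422), 43.62286376953125)
44.75
```

View pics/w6.png

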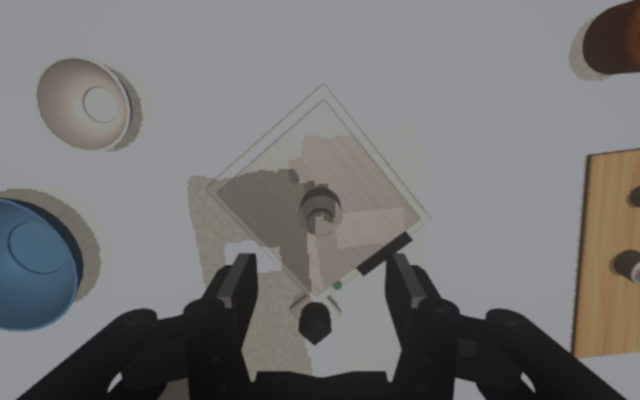

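The weight stands upright at (320,210), mid-pan, with its head and body centres coinciding. The scale hasn't moved, so I'll hand the job in.

```bash
python3 -c "
from bench import manip
print(manip.sign_off())"
```

```text
the job is handed in; nothing more can be done
None
```

I turned the knob until the fourth foot bore firmly, stood the 450 g weight upright in the middle of the pan, and handed the job in at about 45 s; the hand-in call gave no verdict. From push tests on the knob, I estimate about 4 N on that foot, and I did not measure the other three feet directly.

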